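# Make up two field sampling kits from the bench stock

### The arm

A 7-joint arm with a two-finger parallel gripper is mounted at the origin on a cart in front of the work surface, level with it; the furniture and walls round the work are solid. World frame = base frame: x ahead of the robot, y to its left, z up, the work surface at z = 0. Lengths are in m, angles in rad, forces in N, time in s.
With the tool pointing down it reaches from about 0.4 to 0.85 m from the base axis. Payload 4.5 kg.
Tool frame: the origin (TCP) lies on the mounting face of the last link; the fingertips stand 173 mm ahead of it and the grasp point (between the pads) lies 155 mm ahead of it; z points along the fingers, y is the line along which they close (so a half turn about z gives the same grasp; the last joint's range is limited). The gripper opens to 85 mm and grips with 20 to 120 N. Pads are 22 mm wide; open, the fingers measure 114 mm over their backs; the gripper's body (76 mm by 85 mm) begins 54 mm behind the grasp point. The pads swing forward as they close: fully open they stand 13 mm farther back than shut.
Start: joints at [-1.229, 0.689, -0.195, 1.565, 0.157, 0.902, -0.215], TCP at [0.189, 0.596, 0.405] pointing down, gripper open.
Joint ranges: [-3.01, 3.01], [-0.46, 2.08], [-1.47, 1.51], [0.13, 2.56], [-1, 4.14], [0.04, 2.09], [-2.66, 2.66]. Speed limits (rad/s): [2.57, 2.57, 3.14, 3.14, 3.14, 3.14, 3.14].

### API

Orientations are given as a unit quaternion [x, y, z, w].
In Python, from station import sensors, grab_frame, camera_model, order, recognise, masks_of gives the robot as it stands.
- The arm moves only by the tool carry_out, never from a script. Its argument "deltas" is a list of rows, each a list of 5 numbers: the shift along the tool's x, y, z scaled (see below), then the turn about the tool's z scaled (see below), then the finger opening in mm, from 0 to 85.4. A call has 1 to 8 rows; each row is the pose to reach, as a shift and turn from the pose commanded when the call began, along the tool's axes at that moment; what a row does not reach only later rows make up. The controller multiplies each number of a shift by 300 mm and each number of a turn by 120 degrees. A row lasts 1/10 s, in which the tool goes at most 50 mm and 8.59 degrees, less where a joint would pass 70% of its speed; a pose out of reach is approached as far as the arm can. A call with a number of a shift or a turn outside -1 to 1 is refused whole. A call with a gripper value outside its range is refused whole. The fingers move at their own pace and stop on an object; "grip_force" is the grip in N (left out, the last holds). Time passes only in rows, so rows that repeat a pose let the fingers close. It gives the time, the measured TCP pose, the force, the opening and the grip force at its end, in the units of the state.
- sensors.state(): the state, without advancing time (a new reading comes with each control period).
- grab_frame(name): name is "side" or "top"; returns (picture, depth): 420x560x3 uint8, red, green, blue; 420x560 float32, m along the optical axis (not along the pixel's ray), 0 where there is no reading.
- camera_model(name): a dict with "mtx" (3x3 intrinsics, pixels), "k1" (the pictures are not rectified: a ray, as slopes to the right and down, at radius r is drawn at 1 + k1 r^2 times it, then the intrinsics apply), "position" and "orientation" of the camera in the world. Camera axes: x right, y down, z forward; pixel columns grow to the right and rows downward; lengths in m; the calibration is good to about 2 mm. A picture is of the moment at which its call begins. camera_model takes no time and is no camera call.
- order.job_done(): hands the job in; it is judged then, once.
Trained networks look in the newest picture that a camera, given by its name, has taken for a name from the list of things; names that differ only in an ending like _2 or _b are one class to them, and where a whole thing is asked for, a point or a joint stands for the part that bears it (a point fixed in the world has none). Each returns a list of dicts, best first, with "conf" (0 to 1); they miss things now and then, are a little off and sometimes report something else, mostly with a low value. They report only what shows in the picture. A call takes as long as a camera call. They do not tell look-alikes from the thing itself.
- recognise(camera, thing): "xy" ([column, row] in pixels, amid what is visible of it).
- masks_of(camera, thing): "region" (420x560 bool, what is visible of it) and "xy" ([column, row] in pixels, amid what is visible of it).
The state is a dict: "clock": time; "qpos": joint angles; "qvel": joint speeds; "tau": joint torques, N m; "ee_pos": TCP position; "ee_rot": TCP orientation; "wrist_force": force on the tool from outside, world axes, zero at the start; "wrist_torque": the same for the moment, N m; "grip_width": finger opening in m; "gripper_force": force on a finger pad.
Only numpy, scipy, OpenCV 4.12 (cv2) and the standard library are available. Lean on these libraries where they do the work, as an engineer would, in place of code of your own. Each camera call takes 0.05 s, during which the arm holds its last target. There are 200 camera calls.

### The job

Make up the two field sampling kits from the stock on the bench: the green tray gets the white filter cassette with the red band and blue plug, the white-capped vial and the steel quick coupler; the yellow tray gets the clear filter cassette with the blue band and red plug and the orange rubber stopper, beside the black-capped vial that is already packed there. Set each thing down upright on the floor of its own foam recess (largest recess for the cassette, middle one for the coupler or stopper, smallest for the vial) without dropping it, and leave the packed vial, and the red-capped and blue-capped vials of the stock, where they stand.

Things in the scene. Friction and masses are not known exactly. Their poses are not given: they have to be found in the camera images.
- kit_tray_green: green tray, fixed, 184 (y) x 90 (x) mm, rim 22 high, a thin lip at each end (206 overall); grey foam, top at z 18 mm. Three round recesses at x = 0, floors at z = 8 mm: cassette, 56 mm wide, y = -48; fitting, 46 mm, y = +12; vial, 32 mm, y = +58. Origin: centre of underside, z up. All its recesses are empty at the start.
- kit_tray_yellow: yellow tray, fixed, 184 (y) x 90 (x) mm, rim 22 high, a thin lip at each end (206 overall); grey foam, top at z 18 mm. Three round recesses at x = 0, floors at z = 8 mm: cassette, 56 mm wide, y = -48; fitting, 46 mm, y = +12; vial, 32 mm, y = +58. Origin: centre of underside, z up. Its vial recess already holds the black-capped vial; the other two are empty.
- cassette_red_band: round filter cassette with a white body, a red band round it and a blue plug on top, standing on its flat underside, 39 mm diameter, body 30 mm high and 38 mm to the top of its plug, about 14 g. Origin: centre of its underside, z up. Goes into the green tray.
- cassette_blue_band: round filter cassette with a clear body, a blue band round it and a red plug on top, standing on its flat underside, 39 mm diameter, body 30 mm high and 38 mm to the top of its plug, about 14 g. Origin: centre of its underside, z up. Goes into the yellow tray.
- vial_white_cap: glass vial with a white screw cap, standing upright, 15 mm diameter, 60 mm tall (widest and firm up to 55 mm), about 16 g. Origin: centre of its underside, z up along its axis. Goes into the green tray.
- quick_coupler: steel quick coupler standing on end: ribbed cylinder, 25 mm diameter, 70 mm tall, about 110 g. Origin: centre of its underside, z up along its axis. Goes into the green tray's fitting recess.
- orange_stopper: orange rubber stopper standing on its narrower end, 30 mm diameter at the top, 29 mm tall, about 20 g. Origin: centre of its underside, z up along its axis. Goes into the yellow tray's fitting recess.
- vial_black_cap: glass vial with a black screw cap, standing upright, 15 mm diameter, 60 mm tall (widest and firm up to 55 mm), about 16 g. Origin: centre of its underside, z up along its axis. Already packed in the yellow tray's vial recess; it stays there.
- vial_red_cap: glass vial with a red screw cap, standing upright, 15 mm diameter, 60 mm tall (widest and firm up to 55 mm), about 16 g. Origin: centre of its underside, z up along its axis. Spare stock, stays where it stands.
- vial_blue_cap: glass vial with a blue screw cap, standing upright, 15 mm diameter, 60 mm tall (widest and firm up to 55 mm), about 16 g. Origin: centre of its underside, z up along its axis. Spare stock, stays where it stands.
There are look-alikes about, which are no part of the job. What is shaped like the cassette_blue_band but brown is not meant. What is shaped like the quick_coupler but pink is not meant.

How it is judged:
At the end, for the whole second after the job is handed in: Each listed thing and the packed vial within 12 mm (tray x and y) of its recess's centre, underside 4 to 13 mm above the tray's underside, tilted under 0.2 rad, at rest (under 0.02 m/s); red- and blue-capped vials upright, within 30 mm of where they stood (x of cassette_red_band in the frame of kit_tray_green between -0.012 and 0.012 m and y of cassette_red_band in the frame of kit_tray_green between -0.06 and -0.036 m and z of cassette_red_band in the frame of kit_tray_green between 0.004 and 0.013 m and angle between each of cassette_red_band, vial_white_cap, quick_coupler, cassette_blue_band, orange_stopper, vial_black_cap, vial_red_cap, vial_blue_cap's own z axis and vertical below 0.2 rad and linear speed of each of cassette_red_band, vial_white_cap, quick_coupler, cassette_blue_band, orange_stopper, vial_black_cap below 0.02 m/s and x of vial_white_cap in the frame of kit_tray_green between -0.012 and 0.012 m and y of vial_white_cap in the frame of kit_tray_green between 0.046 and 0.07 m and z of vial_white_cap in the frame of kit_tray_green between 0.004 and 0.013 m and x of quick_coupler in the frame of kit_tray_green between -0.012 and 0.012 m and y of quick_coupler in the frame of kit_tray_green between 0 and 0.024 m and z of quick_coupler in the frame of kit_tray_green between 0.004 and 0.013 m and x of cassette_blue_band in the frame of kit_tray_yellow between -0.012 and 0.012 m and y of cassette_blue_band in the frame of kit_tray_yellow between -0.06 and -0.036 m and z of cassette_blue_band in the frame of kit_tray_yellow between 0.004 and 0.013 m and x of orange_stopper in the frame of kit_tray_yellow between -0.012 and 0.012 m and y of orange_stopper in the frame of kit_tray_yellow between 0 and 0.024 m and z of orange_stopper in the frame of kit_tray_yellow between 0.004 and 0.013 m and x of vial_black_cap in the frame of kit_tray_yellow between -0.012 and 0.012 m and y of vial_black_cap in the frame of kit_tray_yellow between 0.046 and 0.07 m and z of vial_black_cap in the frame of kit_tray_yellow between 0.004 and 0.013 m and distance of each of vial_red_cap, vial_blue_cap from where it was at the start of the episode below 0.03 m); the robot touches nothing.
It fails at once if a kit part dropped (falling free of the fingers faster than 0.7 m/s, a fall of about 25 mm) ((contact force between the fingers and cassette_red_band below 0.01 N and linear speed of cassette_red_band above 0.7 m/s) or (contact force between the fingers and vial_white_cap below 0.01 N and linear speed of vial_white_cap above 0.7 m/s) or (contact force between the fingers and quick_coupler below 0.01 N and linear speed of quick_coupler above 0.7 m/s) or (contact force between the fingers and cassette_blue_band below 0.01 N and linear speed of cassette_blue_band above 0.7 m/s) or (contact force between the fingers and orange_stopper below 0.01 N and linear speed of orange_stopper above 0.7 m/s)).
It fails at once if the packed vial or a spare vial carried off or knocked over (moved over 30 mm or tilted over 0.6 rad) (distance of any of vial_red_cap, vial_blue_cap, vial_black_cap from where it was at the start of the episode above 0.03 m or angle between any of vial_red_cap, vial_blue_cap, vial_black_cap's own z axis and vertical above 0.6 rad).
It also fails if it takes over 122 s, if anything falls off the work surface, if the arm or the gripper's body presses on something with over 40 N, if the wrist force passes 120 N, or if a joint passes its speed limit or range.

## Working session

There is one attempt and no reset: what is moved stays moved. The work goes in short steps, Python scripts to look and compute and a tool call to move; the robot and the scene stay as the last step left them, time stands still between calls to the robot, and variables do not carry over. Pictures are saved under pics/ and viewed, at most 14 in all, crops included, and the job is handed in when it is done.

Besides the shell and the picture viewer there is one more tool, called after "Emit:" as name(argument=value, ...) on one line, values as JSON. carry_out: Moves the arm, as the interface text tells. Shifts and turns lie within -1 to 1; 1 stands for 300 mm of shift or 120 degrees of turn. Its arguments: {"type":"object","properties":{"deltas":{"type":"array","items":{"type":"array","items":{"type":"number"}}},"grip_force":{"type":"number"}},"required":["deltas"]}

```bash
mkdir -p pics
cat > h.py <<'E'
import numpy as np, cv2
from scipy.spatial.transform import Rotation as R
from station import sensors, grab_frame, camera_model, order, recognise, masks_of
def rays(cam,uv):
    m=camera_model(cam); uv=np.atleast_2d(uv).astype(float); K=np.array(m["mtx"])
    d=cv2.undistortPoints(uv[:,None],K,np.array([m["k1"],0,0,0,0.]))[:,0]
    return np.array(m["position"]),np.c_[d,np.ones(len(d))]@R.from_quat(m["orientation"]).as_matrix().T
def at_z(cam,uv,z):
    p,d=rays(cam,uv); return p+d*((z-p[2])/d[:,2])[:,None]
def cloud(cam,depth):
    v,u=np.mgrid[:420,:560]; p,d=rays(cam,np.c_[u.ravel(),v.ravel()])
    return (p+d*depth.ravel()[:,None]).reshape(420,560,3)
E
python3 - <<'E'
from h import *
for c in("top","side"):
    im,d=grab_frame(c); cv2.imwrite(f"pics/{c}0.png",cv2.resize(im[:,:,::-1],None,fx=1.42,fy=1.42,interpolation=3))
    np.savez(f"{c}0.npz",im=im,d=d); m=camera_model(c); print(c,m["position"],R.from_quat(m["orientation"]).as_matrix().round(2).tolist(),m["k1"],m["mtx"][0][0])
P={c:cloud(c,np.load(f"{c}0.npz")["d"]) for c in("top","side")}
for t in "kit_tray_green kit_tray_yellow cassette_red_band cassette_blue_band vial_white_cap quick_coupler orange_stopper vial_black_cap vial_red_cap vial_blue_cap".split():
    for c in("top","side"):
        for r in masks_of(c,t)[:4]:
            q=P[c][r["region"]]; zt=np.percentile(q[:,2],95); tp=q[q[:,2]>zt-.006]
            print(t,c,round(r["conf"],2),np.round(r["xy"]),r["region"].sum(),np.round(np.median(q,0),3),"top",np.round(tp.mean(0),3))
print(sensors.state()["ee_rot"])
E
```

```text
top [ 0.35908985 -0.00676849  0.95012786] [[0.01, -0.98, 0.19], [-1.0, -0.0, 0.03], [-0.03, -0.19, -0.98]] -0.03417595180407649 385.18338355387164
side [ 0.39799428 -0.68002052  0.50311394] [[0.98, -0.11, 0.16], [-0.19, -0.54, 0.82], [-0.01, -0.83, -0.55]] -0.010905259420130667 408.1267505437623
kit_tray_green top 0.82 [367. 180.] 3143 [ 0.634 -0.193  0.018] top [ 0.629 -0.188  0.028]
kit_tray_green side 0.77 [362. 283.] 5108 [ 0.633 -0.213  0.018] top [ 0.63  -0.205  0.023]
kit_tray_yellow top 0.74 [224. 175.] 2941 [0.636 0.169 0.019] top [0.635 0.173 0.026]
kit_tray_yellow side 0.97 [311. 180.] 1789 [0.634 0.148 0.018] top [0.633 0.155 0.024]
cassette_red_band top 0.58 [394. 255.] 225 [ 0.433 -0.25   0.023] top [ 0.435 -0.254  0.039]
cassette_red_band side 0.83 [255. 322.] 552 [ 0.434 -0.264  0.022] top [ 0.433 -0.278  0.06 ]
cassette_blue_band top 0.68 [361. 255.] 240 [ 0.439 -0.168  0.023] top [ 0.436 -0.159  0.092]
cassette_blue_band top 0.65 [327. 260.] 208 [ 0.429 -0.096  0.023] top [ 0.426 -0.092  0.1  ]
cassette_blue_band side 0.8 [251. 285.] 451 [ 0.44  -0.18   0.022] top [
[... 765 characters left out ...]
71 0.022] top [0.517 0.164 0.035]
vial_black_cap top 0.4 [200. 168.] 80 [0.637 0.224 0.054] top [0.64  0.226 0.068]
vial_black_cap side 0.45 [308. 156.] 123 [0.639 0.219 0.044] top [0.628 0.18  0.086]
vial_red_cap top 0.61 [286. 222.] 52 [0.514 0.004 0.058] top [0.518 0.004 0.061]
vial_red_cap side 0.52 [278. 217.] 209 [ 0.518 -0.004  0.033] top [ 0.515 -0.019  0.07 ]
vial_blue_cap side 0.7 [288. 262.] 248 [ 0.509 -0.156  0.034] top [ 0.51  -0.153  0.058]
vial_blue_cap side 0.66 [361. 284.] 5171 [ 0.633 -0.213  0.018] top [ 0.63  -0.205  0.023]
vial_blue_cap side 0.23 [307. 156.] 146 [0.639 0.219 0.038] top [0.628 0.177 0.087]
[ 1.53297194e-01  9.88180129e-01  5.02418771e-05 -8.47160003e-07]
```

View pics/top0.png

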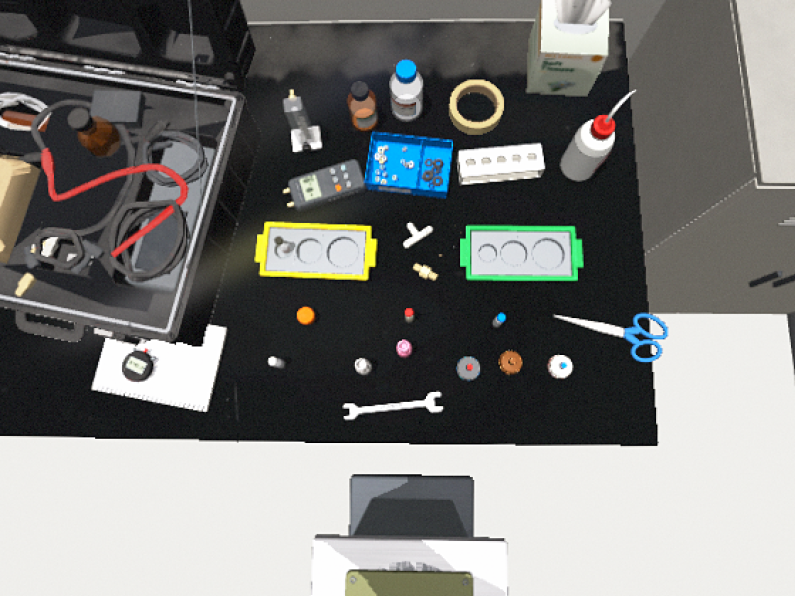

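View pics/side0.png

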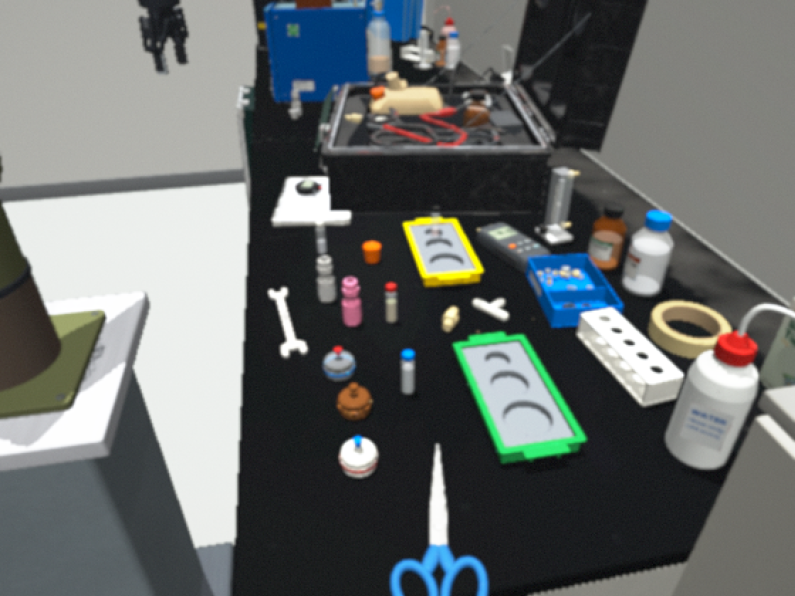

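Candidates in top0.png pixels:
- **Clear cassette:** (468,368) grey with a red plug. Brown look-alike at (511,362), white/red-band cassette at (560,366).
- **Coupler:** (363,366) steel. Pink look-alike at (404,348).
- **White-capped vial:** (275,361). The red-capped vial is at (409,315), the blue-capped at (500,320), and the black-capped is packed at (284,245).
- **Stopper:** (306,315).

By description I choose clear, white, steel, white cap and orange. Next I refine the poses and check with one crop.

```bash
cat >> h.py <<'E'
from scipy.optimize import least_squares
def proj(cam,p):
    m=camera_model(cam); Rm=R.from_quat(m["orientation"]).as_matrix(); q=(p-np.array(m["position"]))@Rm
    s=q[:,:2]/q[:,2:]; s=s*(1+m["k1"]*(s**2).sum(1,keepdims=True)); K=np.array(m["mtx"])
    return np.c_[s,np.ones(len(s))]@K.T[:,:2]
def silc(cam,xy,d,h,z0=0):
    a=np.linspace(0,6.28,40); c=np.c_[xy[0]+d/2*np.cos(a),xy[1]+d/2*np.sin(a)]
    hull=cv2.convexHull(proj(cam,np.r_[np.c_[c,0*a+z0],np.c_[c,0*a+z0+h]]).astype(np.float32))
    M=cv2.moments(hull); return np.array([M["m10"],M["m01"]])/M["m00"]
DIM=dict(cassette_red_band=(.039,.032),cassette_blue_band=(.039,.032),vial_white_cap=(.015,.06),quick_coupler=(.025,.07),orange_stopper=(.028,.029),vial_black_cap=(.015,.06),vial_red_cap=(.015,.06),vial_blue_cap=(.015,.06))
def locate(t,guess,z0=0,cams=("top","side"),tol=12,verbose=True):
    obs=[]
    for c in cams:
        ex=silc(c,guess,*DIM[t],z0)
        b=[r for r in masks_of(c,t) if np.hypot(*(np.array(r["xy"])-ex))<tol]
        if b: v,u=np.nonzero(b[0]["region"]); obs.append((c,np.array([u.mean(),v.mean()])))
    if not obs: print(t,"none"); return
    f=least_squares(lambda x:np.concatenate([silc(c,x,*DIM[t],z0)-o for c,o in obs]),guess)
    if verbose: print(t,[o[0] for o in obs],f.x.round(4),"res px",f.fun.round(1))
    return f.x
E
python3 - <<'E'
from h import *
G=dict(cassette_red_band=(.433,-.25),cassette_blue_band=(.43,-.1),vial_white_cap=(.435,.223),quick_coupler=(.43,.075),orange_stopper=(.517,.178),vial_red_cap=(.516,.002),vial_blue_cap=(.51,-.155))
for t,g in G.items(): locate(t,g)
for c in("top","side"):
    L=np.load(f"{c}0.npz"); hsv=cv2.cvtColor(L["im"],cv2.COLOR_RGB2HSV)
    for n,lo,hi in(("green",45,85),("yellow",24,36)):
        m=cv2.inRange(hsv,(lo,110,90),(hi,255,255)); k,lab,st,ce=cv2.connectedComponentsWithStats(m); i=1+st[1:,4].argmax()
        v,u=np.nonzero(lab==i); q=at_z(c,np.c_[u,v],.018)[:,:2]
        (cx,cy),wh,ang=cv2.minAreaRect((q*1000).astype(np.float32)); print(n,c,round(cx,1),round(cy,1),np.round(wh,1),round(ang,2),len(u))
L=np.load("top0.npz"); P=cloud("top",L["d"]); b=(P[...,1]>.27)&(P[...,1]<.5)&(P[...,0]>.2)&(P[...,0]<.6); print("left maxz",P[b][:,2].max())
for n,y0 in(("g",-.195),("y",.17)):
    b=(abs(P[...,1]-y0)<.08)&(abs(P[...,0]-.635)<.035)&(P[...,2]<.0115)&(P[...,2]>.002); k,lab,st,ce=cv2.connectedComponentsWithStats(b.astype(np.uint8))
    for i in range(1,k):
        if st[i,4]>15: print(n,st[i,4],P[lab==i].mean(0).round(4))
im=L["im"][205:275,185:425,::-1]; im2=np.load("side0.npz")["im"][150:345,220:300,::-1]
a=cv2.resize(im,(780,228),interpolation=3); b2=cv2.resize(cv2.rotate(im2,cv2.ROTATE_90_CLOCKWISE),(780,320),interpolation=3)
cv2.imwrite("pics/crop1.png",np.r_[a,b2])
E
```

```text
cassette_red_band ['top', 'side'] [ 0.434  -0.2567] res px [ 2.3  0.1 -0.4 -1.5]
cassette_blue_band ['top', 'side'] [ 0.4301 -0.0995] res px [ 1.1 -0.2 -0.4 -1.4]
vial_white_cap ['top'] [0.4356 0.2268] res px [-0. -0.]
quick_coupler ['top', 'side'] [0.4308 0.0779] res px [ 0.3 -0.3 -0.3 -0.3]
orange_stopper ['top', 'side'] [0.5194 0.184 ] res px [ 0.1  0.1  0.  -0.3]
vial_red_cap ['top', 'side'] [0.5185 0.0026] res px [ 0.5 -0.1 -0.2 -0.6]
vial_blue_cap ['side'] [ 0.5105 -0.1505] res px [0. 0.]
green top 633.2 -193.8 [101.5 215. ] 0.1 1035
yellow top 636.2 170.7 [217.7 102.2] 87.62 1015
green side 632.9 -190.1 [221.4 104.9] 89.55 1892
yellow side 636.3 169.1 [243. 108.] 87.46 919
left maxz 0.1520556616594423
g 340 [ 0.6341 -0.2421  0.0082]
g 226 [ 0.6347 -0.1814  0.0085]
g 107 [ 0.6348 -0.1347  0.0082]
y 335 [0.6354 0.1235 0.0084]
y 223 [0.6384 0.1841 0.0083]
y 59 [0.6365 0.2305 0.0087]
```

View pics/crop1.png

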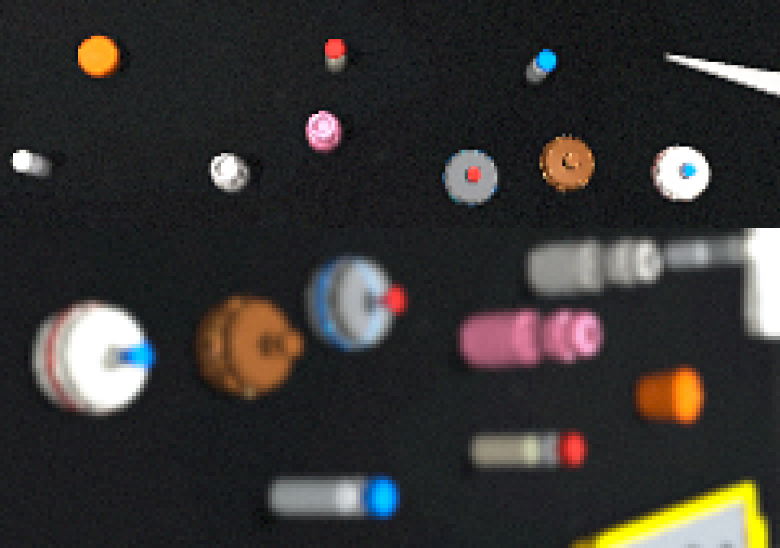

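Emit:
carry_out(deltas=[[0, 0, 0, 0.1, 85], [0, 0, 0, 0.2, 85], [0, 0, 0, 0.25, 85], [0, 0, 0, 0.3, 85], [0, 0, 0, 0.4, 85], [0, 0, 0, 0.5, 85], [0, 0, 0, 0.6033, 85], [0, 0, 0, 0.6033, 85]], grip_force=30)

```text
clock: 2.6
ee_pos: [0.1892, 0.5957, 0.4048]
ee_rot: [0.687, 0.727, 0.0, -0.0]
wrist_force: [0.5, 0.1, -0.2]
grip_width: 0.085
gripper_force: 0.0
```

The crop confirms the choice: clear body with blue band and red plug at crop (472,177), white with red band and blue plug at (682,172), steel coupler at (229,172), white-capped vial at (25,162), orange stopper at (98,55). Next I go to the white vial.

Emit:
carry_out(deltas=[[-0.15, 0.13, 0, 0.0267, 85], [-0.3, 0.26, 0, 0.0267, 85], [-0.45, 0.4, 0, 0.0267, 85], [-0.6, 0.53, 0, 0.0267, 85], [-0.75, 0.66, 0, 0.0267, 85], [-0.9, 0.8, 0, 0.0267, 85], [-0.9, 0.8, 0, 0.0267, 85], [-0.9, 0.8, 0, 0.0267, 85]])

```text
clock: 3.4
ee_pos: [0.4507, 0.3353, 0.4051]
ee_rot: [0.708, 0.706, 0.0, 0.003]
wrist_force: [0.3, -0.0, 0.0]
grip_width: 0.085
gripper_force: 0.0
```

Emit:
carry_out(deltas=[[-0.12, -0.02, 0, 0, 85], [-0.24, -0.035, 0.05, 0, 85], [-0.362, -0.05, 0.15, 0, 85], [-0.362, -0.05, 0.3, 0, 85], [-0.362, -0.05, 0.4, 0, 70], [-0.362, -0.05, 0.45, 0, 70], [-0.362, -0.05, 0.45, 0, 70], [-0.362, -0.05, 0.45, 0, 70]])

```text
clock: 4.2
ee_pos: [0.4318, 0.233, 0.27]
ee_rot: [0.704, 0.71, 0.0, -0.0]
wrist_force: [0.5, 0.4, 0.6]
grip_width: 0.0698
gripper_force: 0.0
```

```bash
cat > look.py <<'E'
import sys; from h import *
n,c,u0,v0,w,h=sys.argv[1],sys.argv[2],*map(int,sys.argv[3:7])
im,d=grab_frame(c); cr=im[v0:v0+h,u0:u0+w,::-1]; s=min(780/w,580/h); cv2.imwrite(f"pics/{n}.png",cv2.resize(cr,None,fx=s,fy=s,interpolation=3))
s=sensors.state(); print(np.round(s["ee_pos"],4),np.round(s["ee_rot"],4),round(2*np.degrees(np.arctan2(s["ee_rot"][1],s["ee_rot"][0])),2))
E
python3 look.py v1 side 150 90 160 120
```

```text
[0.4319 0.233  0.2705] [7.045e-01 7.097e-01 8.000e-04 1.000e-04] 90.42
```

View pics/v1.png

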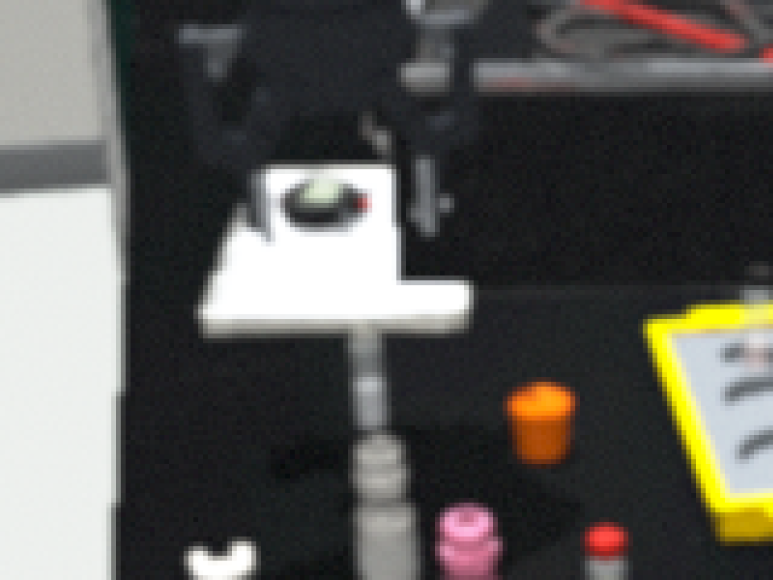

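The fingers are at crop (262,210) and (425,200), with the vial between and in front of them at (370,380). Its white cap merges with the paper behind. I descend and grip.

Emit:
carry_out(deltas=[[-0.02, 0.012, 0.08, 0, 60], [-0.02, 0.012, 0.16, 0, 60], [-0.02, 0.012, 0.22, 0, 60], [-0.02, 0.012, 0.258, 0, 50], [-0.02, 0.012, 0.258, 0, 30], [-0.02, 0.012, 0.258, 0, 18], [-0.02, 0.012, 0.258, 0, 5], [-0.02, 0.012, 0.258, 0, 5]], grip_force=30)

```text
clock: 5.05
ee_pos: [0.4356, 0.2269, 0.1933]
ee_rot: [0.705, 0.71, 0.001, 0.0]
wrist_force: [-0.3, 0.0, 4.8]
grip_width: 0.0146
gripper_force: 29.3
```

Emit:
carry_out(deltas=[[0, 0, 0, 0, 5], [0, 0, 0, 0, 5], [0, 0, 0, 0, 5], [0, 0, 0, 0, 5]])

```text
clock: 5.45
ee_pos: [0.4356, 0.2268, 0.1933]
ee_rot: [0.705, 0.71, 0.001, 0.0]
wrist_force: [0.1, 0.0, 6.8]
grip_width: 0.0141
gripper_force: 29.5
```

Emit:
carry_out(deltas=[[0, 0, -0.1, 0, 5], [0, 0, -0.22, 0, 5], [0, 0, -0.35, 0, 5], [-0.15, 0.1, -0.35, 0, 5], [-0.3, 0.2, -0.35, 0, 5], [-0.45, 0.3, -0.35, 0, 5], [-0.6, 0.4, -0.35, 0, 5], [-0.7, 0.5, -0.35, 0, 5]])

```text
clock: 6.25
ee_pos: [0.5812, 0.0214, 0.2976]
ee_rot: [0.705, 0.709, -0.001, -0.0]
wrist_force: [1.2, 0.2, -0.9]
grip_width: 0.0142
gripper_force: 29.3
```

Emit:
carry_out(deltas=[[-0.1, 0.05, 0, 0, 5], [-0.2, 0.1, 0, 0, 5], [-0.3, 0.13, 0, 0, 5], [-0.4, 0.16, 0, 0, 5], [-0.5, 0.163, 0, 0, 5], [-0.507, 0.163, 0, 0, 5], [-0.507, 0.163, 0, 0, 5], [-0.507, 0.163, 0, 0, 5]])

```text
clock: 7.05
ee_pos: [0.6309, -0.126, 0.2973]
ee_rot: [0.704, 0.71, 0.001, -0.001]
wrist_force: [-0.7, 0.7, 0.1]
grip_width: 0.0146
gripper_force: 29.3
```

```bash
python3 look.py v2 side 280 140 180 135
python3 - <<'E'
from h import *
grab_frame("top"); s=sensors.state(); p=s["ee_pos"]; print(s["grip_width"])
E
```

```text
[ 0.631  -0.1256  0.2973] [ 7.037e-01  7.105e-01  5.000e-04 -7.000e-04] 90.55
0.014494611509000055
```

View pics/v2.png

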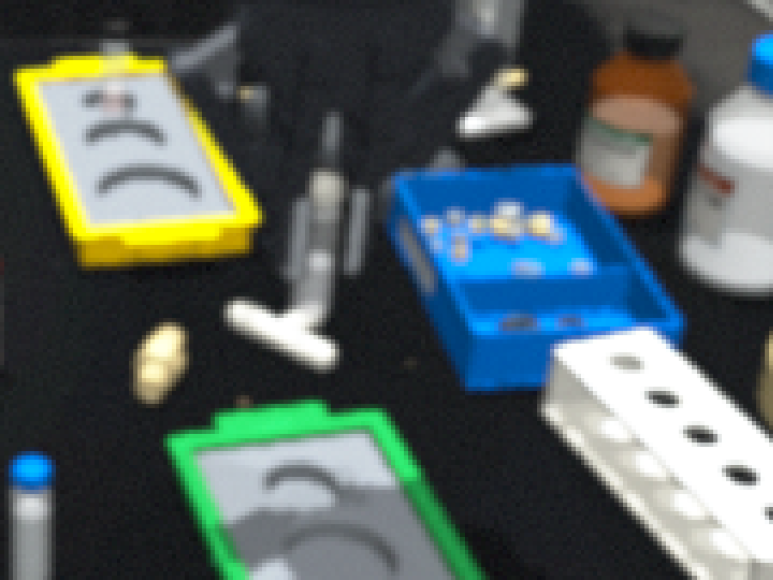

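The vial hangs upright between the pads at crop (318,250). I align and lower it into the green vial recess.

Emit:
carry_out(deltas=[[-0.033, 0.013, 0.1, 0, 5], [-0.033, 0.013, 0.2, 0, 5], [-0.033, 0.013, 0.2, 0, 5], [-0.033, 0.013, 0.2, 0, 5], [-0.033, 0.013, 0.2, 0, 5]])

```text
clock: 7.65
ee_pos: [0.6358, -0.1369, 0.2389]
ee_rot: [0.704, 0.71, 0.001, 0.001]
wrist_force: [-1.1, 0.2, 1.0]
grip_width: 0.0142
gripper_force: 29.3
```

Emit:
carry_out(deltas=[[0, 0, 0.05, 0, 5], [0, 0, 0.09, 0, 5], [0, 0, 0.11, 0, 5], [0, 0, 0.12, 0, 5], [0, 0, 0.12, 0, 5], [0, 0, 0.12, 0, 5], [0, 0, 0.12, 0, 5]])

```text
clock: 8.35
ee_pos: [0.6345, -0.1375, 0.2014]
ee_rot: [0.705, 0.71, -0.0, -0.001]
wrist_force: [-2.1, 1.3, 5.2]
grip_width: 0.0143
gripper_force: 29.6
```

Emit:
carry_out(deltas=[[0, 0, 0, 0, 18], [0, 0, 0, 0, 24], [0, 0, 0, 0, 32], [0, 0, 0, 0, 40], [0, 0, -0.05, 0, 40], [0, 0, -0.15, 0, 40], [0, 0, -0.3, 0, 50], [0, 0, -0.35, 0, 60]])

```text
clock: 9.15
ee_pos: [0.6365, -0.1381, 0.3118]
ee_rot: [0.705, 0.709, 0.002, 0.003]
wrist_force: [1.1, 0.8, -0.2]
grip_width: 0.06
gripper_force: 0.0
```

Run:
```python
from h import *
for c in("top","side"): grab_frame(c)
for p in ((.6358,-.1369),):
    locate("vial_white_cap",p,.008)
locate("vial_white_cap",(.6358,-.1369),.008,("side",))
for t,g in dict(quick_coupler=(.431,.078),vial_red_cap=(.516,.002)).items(): locate(t,g)
s=sensors.state(); print(s["ee_pos"])
```

```text
vial_white_cap ['side'] [ 0.6338 -0.1385] res px [ 0. -0.]
vial_white_cap ['side'] [ 0.6338 -0.1385] res px [ 0. -0.]
quick_coupler ['top', 'side'] [0.4307 0.0776] res px [ 1.  -0.2 -0.5 -1.8]
vial_red_cap ['top', 'side'] [0.5184 0.003 ] res px [ 0.4 -0.4 -0.3 -1. ]
[ 0.63456425 -0.13751091  0.30493931]
```

Emit:
carry_out(deltas=[[0.11, -0.1, 0, 0, 60], [0.22, -0.2, 0, 0, 60], [0.33, -0.31, 0, 0, 60], [0.44, -0.42, 0, 0, 60], [0.55, -0.53, 0, 0, 60], [0.65, -0.62, 0, 0, 60], [0.717, -0.68, 0, 0, 60], [0.717, -0.68, 0.05, 0, 60]])

```text
clock: 10.4
ee_pos: [0.4271, 0.0792, 0.2918]
ee_rot: [0.702, 0.712, 0.0, -0.001]
wrist_force: [0.7, 0.0, -0.1]
grip_width: 0.0597
gripper_force: 0.0
```

Emit:
carry_out(deltas=[[0, 0, 0.05, 0, 60], [0, 0, 0.05, 0, 60], [0, 0, 0.05, 0, 60]])

```text
clock: 10.7
ee_pos: [0.4295, 0.0759, 0.2761]
ee_rot: [0.705, 0.71, -0.0, -0.0]
wrist_force: [-0.3, -0.8, 0.3]
grip_width: 0.0602
gripper_force: 0.0
```

Emit:
carry_out(deltas=[[0.006, 0.004, 0.1, 0, 60], [0.006, 0.004, 0.2, 0, 60], [0.006, 0.004, 0.254, 0, 60], [0.006, 0.004, 0.254, 0, 40], [0.006, 0.004, 0.254, 0, 28], [0.006, 0.004, 0.254, 0, 15], [0.006, 0.004, 0.254, 0, 15], [0.006, 0.004, 0.254, 0, 15]], grip_force=50)

```text
clock: 11.5
ee_pos: [0.4343, 0.078, 0.2035]
ee_rot: [0.705, 0.709, 0.001, 0.001]
wrist_force: [0.4, -0.1, 27.6]
grip_width: 0.0241
gripper_force: 50.6
```

Emit:
carry_out(deltas=[[0, 0, 0, 0, 15], [0, 0, 0, 0, 15], [0, 0, 0, 0, 15], [0, 0, 0, 0, 15]])

```text
clock: 11.9
ee_pos: [0.4344, 0.078, 0.2036]
ee_rot: [0.705, 0.709, 0.001, 0.001]
wrist_force: [0.8, 0.3, 18.9]
grip_width: 0.0239
gripper_force: 49.7
```

Emit:
carry_out(deltas=[[0, 0, -0.1, 0, 15], [0, 0, -0.22, 0, 15], [0, 0, -0.37, 0, 15], [-0.12, 0.09, -0.37, 0, 15], [-0.24, 0.18, -0.37, 0, 15], [-0.36, 0.27, -0.37, 0, 15], [-0.48, 0.36, -0.37, 0, 15], [-0.6, 0.45, -0.37, 0, 15]])

```text
clock: 12.7
ee_pos: [0.5702, -0.1036, 0.313]
ee_rot: [0.705, 0.709, -0.002, -0.0]
wrist_force: [0.4, 0.9, -1.1]
grip_width: 0.0238
gripper_force: 49.3
```

Emit:
carry_out(deltas=[[-0.1, 0.08, 0, 0, 15], [-0.2, 0.15, 0, 0, 15], [-0.265, 0.217, 0, 0, 15], [-0.265, 0.217, 0, 0, 15], [-0.265, 0.217, 0, 0, 15], [-0.265, 0.217, 0, 0, 15], [-0.265, 0.217, 0, 0, 15]])

```text
clock: 13.4
ee_pos: [0.6347, -0.1786, 0.3125]
ee_rot: [0.704, 0.71, -0.002, -0.001]
wrist_force: [-0.7, 0.2, -0.5]
grip_width: 0.0238
gripper_force: 49.4
```

```bash
python3 look.py v3 side 280 140 180 135
```

```text
[ 0.6348 -0.1788  0.3125] [ 0.7039  0.7103 -0.002  -0.001 ] 90.52
```

View pics/v3.png

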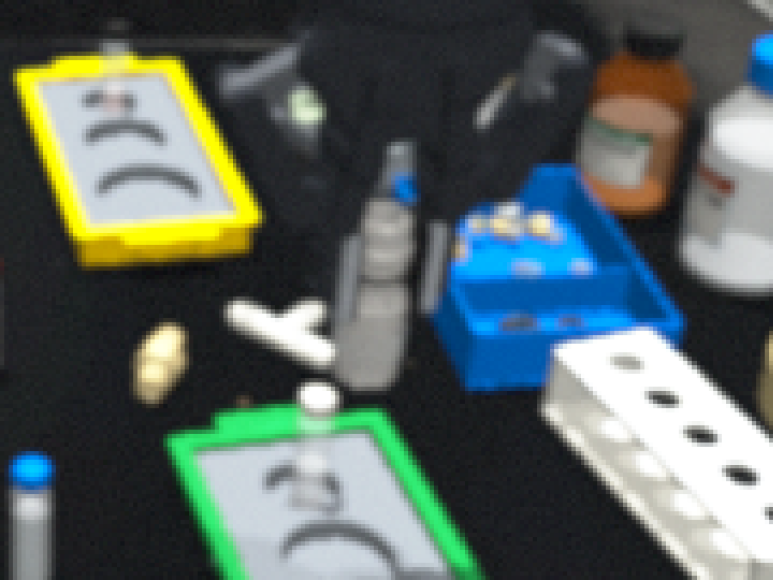

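The coupler hangs upright at crop (375,300). The white vial stands in its recess at (315,450). I lower the coupler.

Emit:
carry_out(deltas=[[-0.009, 0, 0.1, 0, 15], [-0.009, 0, 0.2, 0, 15], [-0.009, 0, 0.27, 0, 15], [-0.009, 0, 0.3, 0, 15], [-0.009, 0, 0.32, 0, 15], [-0.009, 0, 0.333, 0, 15], [-0.009, 0, 0.333, 0, 15], [-0.009, 0, 0.333, 0, 15]])

```text
clock: 14.25
ee_pos: [0.6353, -0.1827, 0.2133]
ee_rot: [0.705, 0.71, -0.001, -0.0]
wrist_force: [-0.5, 0.7, -0.5]
grip_width: 0.0239
gripper_force: 49.4
```

Emit:
carry_out(deltas=[[0, 0, 0.004, 0, 15], [0, 0, 0.007, 0, 15], [0, 0, 0.007, 0, 15]])

```text
clock: 14.55
ee_pos: [0.6353, -0.1826, 0.2118]
ee_rot: [0.705, 0.71, -0.001, -0.0]
wrist_force: [-1.9, 0.2, 6.0]
grip_width: 0.024
gripper_force: 50.1
```

Emit:
carry_out(deltas=[[0, 0, 0, 0, 30], [0, 0, 0, 0, 40], [0, 0, 0, 0, 50], [0, 0, 0, 0, 50], [0, 0, -0.05, 0, 50], [0, 0, -0.15, 0, 50], [0, 0, -0.3, 0, 50], [0, 0, -0.35, 0, 60]])

```text
clock: 15.35
ee_pos: [0.6368, -0.1819, 0.3209]
ee_rot: [0.705, 0.71, 0.001, 0.002]
wrist_force: [0.6, 0.9, 0.6]
grip_width: 0.06
gripper_force: 0.0
```

Run:
```python
from h import *
for c in("top","side"): grab_frame(c)
locate("vial_white_cap",(.6358,-.1369),.008)
locate("quick_coupler",(.635,-.183),.008)
for t,g in dict(cassette_red_band=(.434,-.2567),cassette_blue_band=(.43,-.0995),orange_stopper=(.5194,.184),vial_red_cap=(.5184,.003),vial_blue_cap=(.5105,-.15)).items(): locate(t,g)
s=sensors.state(); print(s["ee_pos"])
```

```text
vial_white_cap ['side'] [ 0.6349 -0.136 ] res px [-0.  0.]
quick_coupler ['top', 'side'] [ 0.6332 -0.1808] res px [ 0.9  0.3 -0.  -1.7]
cassette_red_band ['top', 'side'] [ 0.434  -0.2567] res px [ 1.9 -0.  -0.5 -1.2]
cassette_blue_band ['top', 'side'] [ 0.43   -0.0993] res px [ 1.3 -0.3 -0.4 -1.5]
orange_stopper ['top', 'side'] [0.5192 0.1835] res px [ 0.2  0.1 -0.  -0.4]
vial_red_cap ['side'] [0.519  0.0021] res px [-0.  0.]
vial_blue_cap ['side'] [ 0.5109 -0.1498] res px [0. 0.]
[ 0.63527042 -0.18248928  0.31508044]
```

Emit:
carry_out(deltas=[[-0.05, -0.15, 0, 0, 70], [-0.1, -0.3, 0, 0, 70], [-0.15, -0.45, 0, 0, 70], [-0.2, -0.6, 0.05, 0, 70], [-0.242, -0.671, 0.1, 0, 70], [-0.242, -0.671, 0.183, 0, 70], [-0.242, -0.671, 0.183, 0, 70], [-0.242, -0.671, 0.183, 0, 70]])

```text
clock: 16.95
ee_pos: [0.4351, -0.2562, 0.2615]
ee_rot: [0.704, 0.71, -0.001, -0.001]
wrist_force: [0.2, 0.7, 0.3]
grip_width: 0.0696
gripper_force: 0.0
```

```bash
python3 look.py v4 side 180 210 160 120
```

```text
[ 0.4355 -0.2561  0.262 ] [ 7.042e-01  7.100e-01 -1.000e-03 -1.000e-04] 90.47
```

View pics/v4.png

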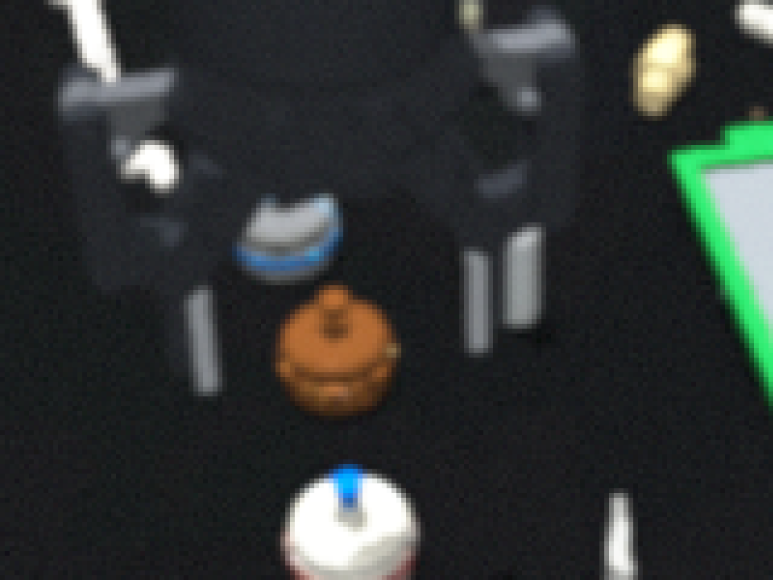

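The pads are at crop (200,340) and (478,300), with the cassette at (350,520) midway below them. I descend and grip.

Emit:
carry_out(deltas=[[0, -0.004, 0.1, 0, 70], [0, -0.004, 0.2, 0, 70], [0, -0.004, 0.267, 0, 70], [0, -0.004, 0.267, 0, 60], [0, -0.004, 0.267, 0, 50], [0, -0.004, 0.267, 0, 42], [0, -0.004, 0.267, 0, 30], [0, -0.004, 0.267, 0, 30]], grip_force=25)

```text
clock: 17.8
ee_pos: [0.4336, -0.2569, 0.1827]
ee_rot: [0.705, 0.71, -0.001, 0.001]
wrist_force: [0.1, 0.4, 6.0]
grip_width: 0.0359
gripper_force: 24.9
```

Emit:
carry_out(deltas=[[0, 0, 0, 0, 30], [0, 0, 0, 0, 30], [0, 0, 0, 0, 30], [0, 0, 0, 0, 30]])

```text
clock: 18.2
ee_pos: [0.4336, -0.2568, 0.1827]
ee_rot: [0.705, 0.71, -0.001, 0.001]
wrist_force: [-0.0, -0.0, 6.1]
grip_width: 0.0362
gripper_force: 24.9
```

Emit:
carry_out(deltas=[[0, 0, -0.1, 0, 30], [0, 0, -0.2, 0, 30], [0, 0, -0.3, 0, 30], [0.01, 0.13, -0.3, 0, 30], [0.02, 0.26, -0.3, 0, 30], [0.03, 0.39, -0.3, 0, 30], [0.04, 0.52, -0.3, 0, 30], [0.05, 0.67, -0.3, 0, 30]])

```text
clock: 19.0
ee_pos: [0.6347, -0.2407, 0.2713]
ee_rot: [0.705, 0.709, -0.002, -0.001]
wrist_force: [1.5, -0.5, 0.2]
grip_width: 0.0359
gripper_force: 25.5
```

Emit:
carry_out(deltas=[[0, 0.02, 0, 0, 30], [0, 0.02, 0, 0, 30], [0, 0.02, 0, 0, 30]])

```text
clock: 19.3
ee_pos: [0.6388, -0.2406, 0.2703]
ee_rot: [0.705, 0.71, -0.003, -0.001]
wrist_force: [-0.2, -0.2, -0.9]
grip_width: 0.0355
gripper_force: 25.5
```

```bash
python3 look.py v5 side 290 150 160 120
```

```text
[ 0.6385 -0.2409  0.2703] [ 0.7047  0.7095 -0.0028 -0.0013] 90.39
```

View pics/v5.png

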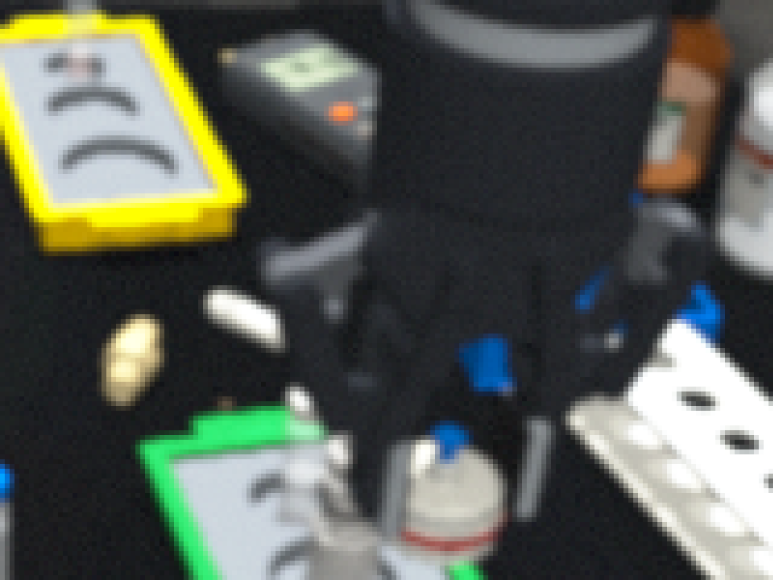

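The cassette is held upright at crop (452,500). I lower it into the large recess.

Emit:
carry_out(deltas=[[-0.003, -0.012, 0.1, 0, 30], [-0.003, -0.012, 0.17, 0, 30], [-0.003, -0.012, 0.22, 0, 30], [-0.003, -0.012, 0.25, 0, 30], [-0.003, -0.012, 0.262, 0, 30], [-0.003, -0.012, 0.265, 0, 30], [-0.003, -0.012, 0.265, 0, 30], [-0.003, -0.012, 0.265, 0, 30]])

```text
clock: 20.15
ee_pos: [0.6366, -0.2412, 0.1917]
ee_rot: [0.705, 0.71, -0.001, -0.0]
wrist_force: [0.1, 0.6, 1.1]
grip_width: 0.0364
gripper_force: 25.5
```

Emit:
carry_out(deltas=[[0, -0.003, 0.004, 0, 30], [0, -0.003, 0.004, 0, 30]])

```text
clock: 20.35
ee_pos: [0.6359, -0.2411, 0.1908]
ee_rot: [0.705, 0.71, -0.001, 0.0]
wrist_force: [-0.4, 0.1, 5.6]
grip_width: 0.036
gripper_force: 26.0
```

Emit:
carry_out(deltas=[[0, 0, 0, 0, 42], [0, 0, 0, 0, 48], [0, 0, 0, 0, 55], [0, 0, 0, 0, 58], [0, 0, -0.05, 0, 60], [0, 0, -0.15, 0, 60], [0, 0, -0.3, 0, 60], [0, 0, -0.37, 0, 60]])

```text
clock: 21.15
ee_pos: [0.6368, -0.2407, 0.3057]
ee_rot: [0.705, 0.71, 0.0, 0.002]
wrist_force: [0.2, -0.2, 1.1]
grip_width: 0.0604
gripper_force: 0.0
```

Run:
```python
from h import *
for c in("top","side"): grab_frame(c)
locate("vial_white_cap",(.6358,-.1369),.008)
locate("quick_coupler",(.635,-.183),.008)
locate("cassette_red_band",(.635,-.242),.008)
locate("cassette_red_band",(.635,-.242),.008,("side",))
s=sensors.state(); print(s["ee_pos"])
```

```text
vial_white_cap ['top', 'side'] [ 0.6342 -0.1369] res px [ 0.1 -0.2 -0.2 -0.1]
quick_coupler ['top', 'side'] [ 0.6324 -0.1823] res px [ 1.   0.2 -0.1 -1. ]
cassette_red_band ['top', 'side'] [ 0.6332 -0.2398] res px [ 1.5  0.3  0.3 -1.6]
cassette_red_band ['side'] [ 0.6313 -0.2432] res px [-0. -0.]
[ 0.63521239 -0.24101443  0.29928527]
```

Emit:
carry_out(deltas=[[0.08, -0.12, 0, 0, 70], [0.16, -0.24, 0, 0, 70], [0.24, -0.36, 0, 0, 70], [0.32, -0.48, 0, 0, 70], [0.4, -0.6, 0, 0, 70], [0.472, -0.684, 0.05, 0, 70], [0.472, -0.684, 0.147, 0, 70], [0.472, -0.684, 0.147, 0, 70]])

```text
clock: 22.4
ee_pos: [0.4281, -0.1003, 0.2552]
ee_rot: [0.704, 0.711, -0.004, -0.003]
wrist_force: [0.2, 0.9, -0.4]
grip_width: 0.0703
gripper_force: 0.0
```

Emit:
carry_out(deltas=[[0, 0, 0, 0, 70], [0, 0, 0, 0, 70]])

```text
clock: 22.6
ee_pos: [0.4301, -0.1013, 0.2575]
ee_rot: [0.705, 0.709, -0.001, -0.0]
wrist_force: [0.7, -0.2, 0.3]
grip_width: 0.0699
gripper_force: 0.0
```

Δz = 0.2575 − 0.182 → 0.252, Δy +1.5 mm → 0.005.

Emit:
carry_out(deltas=[[0.005, 0, 0.1, 0, 70], [0.005, 0, 0.2, 0, 70], [0.005, 0, 0.252, 0, 70], [0.005, 0, 0.252, 0, 60], [0.005, 0, 0.252, 0, 50], [0.005, 0, 0.252, 0, 42], [0.005, 0, 0.252, 0, 30], [0.005, 0, 0.252, 0, 30]], grip_force=25)

```text
clock: 23.4
ee_pos: [0.4296, -0.0998, 0.1823]
ee_rot: [0.705, 0.709, -0.001, 0.0]
wrist_force: [0.4, -0.2, 4.6]
grip_width: 0.0363
gripper_force: 25.1
```

Emit:
carry_out(deltas=[[0, 0, 0, 0, 30], [0, 0, 0, 0, 30], [0, 0, 0, 0, 30], [0, 0, 0, 0, 30]])

```text
clock: 23.8
ee_pos: [0.4296, -0.0998, 0.1823]
ee_rot: [0.705, 0.71, -0.001, 0.0]
wrist_force: [1.5, -0.5, 7.0]
grip_width: 0.0363
gripper_force: 25.3
```

Emit:
carry_out(deltas=[[0, 0, -0.1, 0, 30], [0, 0, -0.22, 0, 30], [0, 0, -0.37, 0, 30], [0.11, 0.1, -0.37, 0, 30], [0.22, 0.2, -0.37, 0, 30], [0.33, 0.31, -0.37, 0, 30], [0.44, 0.42, -0.37, 0, 30], [0.54, 0.52, -0.37, 0, 30]])

```text
clock: 24.6
ee_pos: [0.5853, 0.0653, 0.2921]
ee_rot: [0.704, 0.71, -0.001, -0.001]
wrist_force: [0.8, -1.0, -0.8]
grip_width: 0.0361
gripper_force: 25.2
```

Emit:
carry_out(deltas=[[0.1, 0.08, 0, 0, 30], [0.2, 0.165, 0, 0, 30], [0.203, 0.165, 0, 0, 30], [0.203, 0.165, 0.1, 0, 30], [0.203, 0.165, 0.1, 0, 30], [0.203, 0.165, 0.1, 0, 30], [0.203, 0.165, 0.1, 0, 30]])

```text
clock: 25.3
ee_pos: [0.6333, 0.1246, 0.2624]
ee_rot: [0.705, 0.709, -0.001, -0.001]
wrist_force: [0.7, 0.4, -0.6]
grip_width: 0.036
gripper_force: 25.2
```

```bash
python3 look.py v6 side 240 90 160 120
```

```text
[0.6334 0.1246 0.2626] [ 7.048e-01  7.094e-01 -1.100e-03 -4.000e-04] 90.38
```

View pics/v6.png

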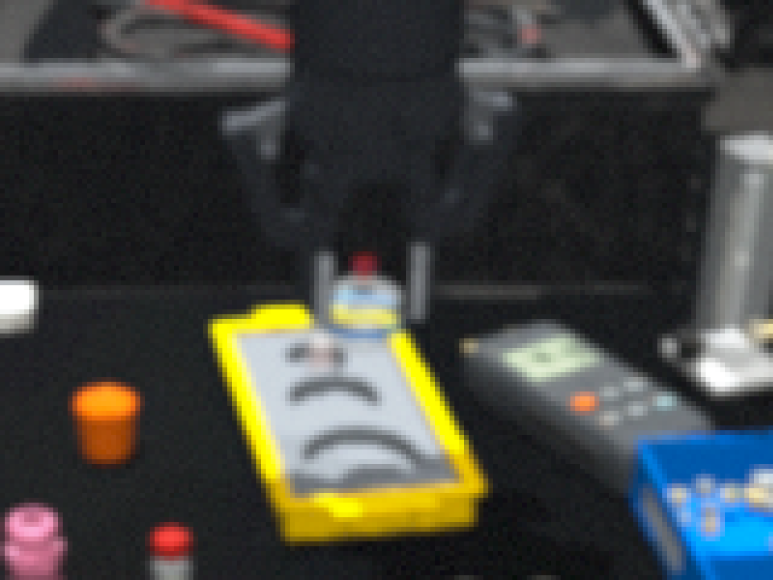

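The clear cassette is held upright at crop (365,300). I lower it.

Emit:
carry_out(deltas=[[-0.005, 0.005, 0.08, 0, 30], [-0.005, 0.005, 0.15, 0, 30], [-0.005, 0.005, 0.2, 0, 30], [-0.005, 0.005, 0.225, 0, 30], [-0.005, 0.005, 0.237, 0, 30], [-0.005, 0.005, 0.242, 0, 30], [-0.005, 0.005, 0.242, 0, 30], [-0.005, 0.005, 0.242, 0, 30]])

```text
clock: 26.15
ee_pos: [0.6343, 0.1234, 0.1905]
ee_rot: [0.705, 0.71, -0.002, -0.0]
wrist_force: [-3.3, -1.8, 5.7]
grip_width: 0.0363
gripper_force: 25.7
```

Emit:
carry_out(deltas=[[0, 0, 0, 0, 42], [0, 0, 0, 0, 48], [0, 0, 0, 0, 55], [0, 0, 0, 0, 58], [0, 0, -0.05, 0, 60], [0, 0, -0.15, 0, 60], [0, 0, -0.3, 0, 60], [0, 0, -0.37, 0, 60]])

```text
clock: 26.95
ee_pos: [0.6357, 0.1244, 0.3046]
ee_rot: [0.705, 0.71, 0.001, 0.0]
wrist_force: [0.2, 0.3, 0.3]
grip_width: 0.0597
gripper_force: 0.0
```

Run:
```python
from h import *
for c in("top","side"): grab_frame(c)
locate("cassette_blue_band",(.635,.123),.008)
locate("cassette_blue_band",(.635,.123),.008,("side",))
locate("vial_black_cap",(.637,.229),.008)
locate("orange_stopper",(.5194,.184))
s=sensors.state(); print(s["ee_pos"])
```

```text
cassette_blue_band ['top', 'side'] [0.6317 0.1199] res px [ 0.2 -0.3 -0.3 -0.2]
cassette_blue_band ['side'] [0.6323 0.1191] res px [-0. -0.]
vial_black_cap ['side'] [0.6416 0.2295] res px [ 0. -0.]
orange_stopper ['top', 'side'] [0.519  0.1831] res px [-0.   0.2  0.2 -0.1]
[0.63446981 0.12324955 0.29854844]
```

Emit:
carry_out(deltas=[[0.07, -0.14, 0, 0, 60], [0.14, -0.28, 0, 0, 60], [0.2, -0.385, 0.05, 0, 60], [0.2, -0.385, 0.162, 0, 60], [0.2, -0.385, 0.162, 0, 60], [0.2, -0.385, 0.162, 0, 60], [0.2, -0.385, 0.162, 0, 60]])

```text
clock: 28.1
ee_pos: [0.5198, 0.1823, 0.2522]
ee_rot: [0.705, 0.709, -0.001, -0.0]
wrist_force: [0.8, 0.1, 0.1]
grip_width: 0.0599
gripper_force: 0.0
```

Emit:
carry_out(deltas=[[0.003, -0.003, 0.1, 0, 60], [0.003, -0.003, 0.18, 0, 60], [0.003, -0.003, 0.232, 0, 60], [0.003, -0.003, 0.232, 0, 50], [0.003, -0.003, 0.232, 0, 40], [0.003, -0.003, 0.232, 0, 32], [0.003, -0.003, 0.232, 0, 20], [0.003, -0.003, 0.232, 0, 20]], grip_force=25)

```text
clock: 28.9
ee_pos: [0.5182, 0.1835, 0.1833]
ee_rot: [0.705, 0.709, -0.001, -0.0]
wrist_force: [-0.2, -0.6, 7.7]
grip_width: 0.0282
gripper_force: 24.5
```

Emit:
carry_out(deltas=[[0, 0, 0, 0, 20], [0, 0, 0, 0, 20], [0, 0, 0, 0, 20], [0, 0, 0, 0, 20]])

```text
clock: 29.3
ee_pos: [0.5182, 0.1836, 0.1833]
ee_rot: [0.705, 0.71, -0.001, -0.0]
wrist_force: [-0.7, -0.5, 6.4]
grip_width: 0.0277
gripper_force: 24.5
```

Emit:
carry_out(deltas=[[0, 0, -0.03, 0, 20], [0, 0, -0.08, 0, 20], [0, 0, -0.15, 0, 20], [0, 0, -0.25, 0, 20], [0, 0, -0.25, 0, 20], [0, 0, -0.25, 0, 20]])

```text
clock: 29.9
ee_pos: [0.518, 0.1833, 0.2579]
ee_rot: [0.705, 0.71, -0.001, -0.0]
wrist_force: [-0.1, 0.1, -0.5]
grip_width: 0.0277
gripper_force: 24.7
```

```bash
python3 look.py v7 side 200 70 160 120
```

```text
[0.5177 0.1831 0.257 ] [ 7.047e-01  7.095e-01 -2.000e-03 -7.000e-04] 90.39
```

View pics/v7.png

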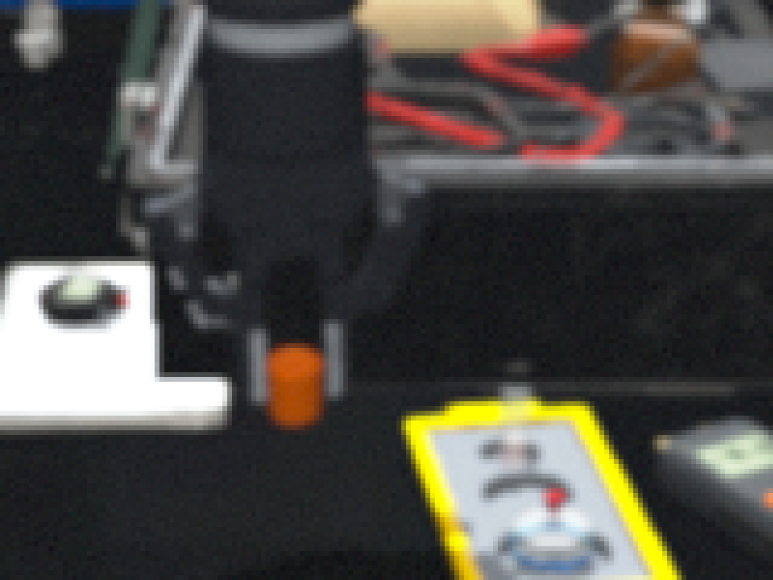

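The stopper is held upright at crop (295,385), and the clear cassette stands in its recess at (553,545). I carry the stopper over.

Emit:
carry_out(deltas=[[0, 0.13, 0, 0, 20], [0, 0.26, 0, 0, 20], [0, 0.398, 0, 0, 20], [0, 0.398, 0.05, 0, 20], [0, 0.398, 0.1, 0, 20], [0, 0.398, 0.1, 0, 20], [0, 0.398, 0.1, 0, 20], [0, 0.398, 0.1, 0, 20]])

```text
clock: 30.75
ee_pos: [0.6365, 0.1848, 0.2269]
ee_rot: [0.704, 0.71, -0.002, -0.001]
wrist_force: [-0.1, -0.9, 0.2]
grip_width: 0.0275
gripper_force: 24.8
```

Emit:
carry_out(deltas=[[-0.002, 0.002, 0.05, 0, 20], [-0.002, 0.002, 0.09, 0, 20], [-0.002, 0.002, 0.11, 0, 20], [-0.002, 0.002, 0.12, 0, 20], [-0.002, 0.002, 0.123, 0, 20], [-0.002, 0.002, 0.123, 0, 20], [-0.002, 0.002, 0.123, 0, 20]])

```text
clock: 31.45
ee_pos: [0.6368, 0.1834, 0.1912]
ee_rot: [0.705, 0.71, -0.003, -0.001]
wrist_force: [-6.2, -3.2, 16.9]
grip_width: 0.0277
gripper_force: 26.0
```

Emit:
carry_out(deltas=[[0, 0, -0.002, 0, 20], [0, 0, -0.003, 0, 20], [0, 0, -0.003, 0, 32], [0, 0, -0.003, 0, 40], [0, 0, -0.003, 0, 48], [0, 0, -0.003, 0, 55], [0, 0, -0.05, 0, 55], [0, 0, -0.15, 0, 55]])

```text
clock: 32.25
ee_pos: [0.6369, 0.1831, 0.2332]
ee_rot: [0.704, 0.71, -0.004, -0.002]
wrist_force: [0.0, -0.4, 0.3]
grip_width: 0.0552
gripper_force: 0.0
```

Emit:
carry_out(deltas=[[0, 0, -0.1, 0, 60], [0, 0, -0.2, 0, 60], [0, 0, -0.3, 0, 60], [0, -0.15, -0.3, 0, 60], [0, -0.3, -0.3, 0, 60], [0, -0.45, -0.3, 0, 60], [0, -0.45, -0.3, 0, 60], [0, -0.45, -0.3, 0, 60]])

```text
clock: 33.05
ee_pos: [0.5026, 0.1831, 0.3262]
ee_rot: [0.704, 0.71, -0.001, -0.0]
wrist_force: [0.9, -0.4, 0.3]
grip_width: 0.0599
gripper_force: 0.0
```

Run:
```python
from h import *
for c in("top","side"):
    im,_=grab_frame(c); np.save(c+"9.npy",im)
for t,g in dict(cassette_blue_band=(.635,.123),orange_stopper=(.637,.1835),vial_black_cap=(.637,.229),cassette_red_band=(.635,-.242),quick_coupler=(.635,-.182),vial_white_cap=(.635,-.136)).items(): locate(t,g,.008)
for t,g in dict(vial_red_cap=(.5184,.003),vial_blue_cap=(.5105,-.15)).items(): locate(t,g)
a=cv2.resize(np.load("top9.npy")[150:200,180:420,::-1],(780,162),interpolation=3)
b=cv2.resize(np.load("side9.npy")[135:330,270:430,::-1],(480,430*195//195),interpolation=3)
b=cv2.copyMakeBorder(b,0,0,0,300,cv2.BORDER_CONSTANT); cv2.imwrite("pics/end.png",np.r_[a,b])
```

```text
cassette_blue_band none
orange_stopper ['side'] [0.638  0.1867] res px [-0. -0.]
vial_black_cap ['side'] [0.6417 0.2332] res px [ 0. -0.]
cassette_red_band ['side'] [ 0.6327 -0.2425] res px [0. 0.]
quick_coupler ['side'] [ 0.6305 -0.1868] res px [ 0. -0.]
vial_white_cap ['side'] [ 0.6346 -0.1357] res px [ 0. -0.]
vial_red_cap ['side'] [ 5.184e-01 -5.000e-04] res px [ 0. -0.]
vial_blue_cap ['side'] [ 0.5107 -0.1504] res px [0. 0.]
```

View pics/end.png

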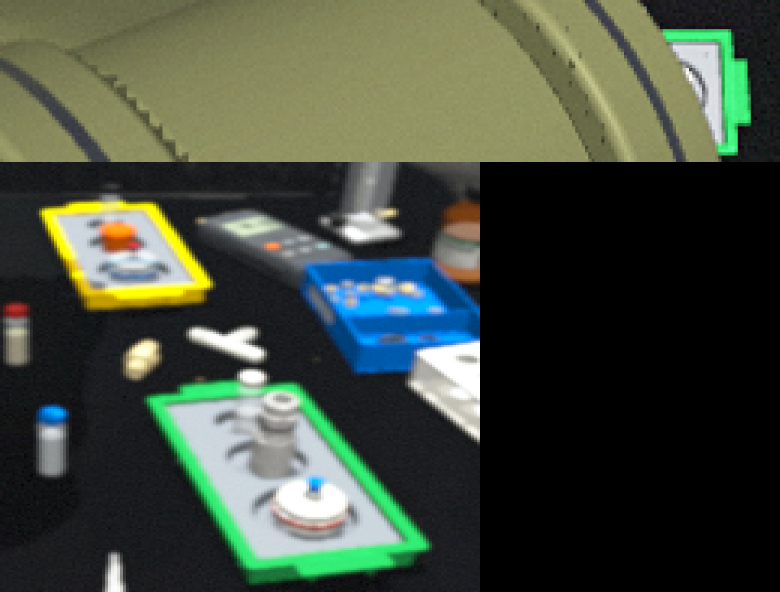

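The picture shows all five parts upright in their recesses: the red-band cassette at (312,505), coupler (272,435), white vial (250,400), clear cassette (132,262) and stopper (118,236). The red and blue spares stand at (15,335) and (52,440), and the arm is clear.

```bash
python3 -c "
from station import order; print(order.job_done())"
```

```text
the job is handed in; nothing more can be done
None
```

I packed both kits and handed the job in at about 33 s of the 122 s allowed; the final picture shows all five parts upright in their recesses and the packed and spare vials still standing, but the station returned no verdict.

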